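# Close the draw latch of an equipment case

### The job

The equipment case on the bench is packed, but its cover still stands ajar. Hook the wire loop of the draw latch under the lip of the keeper on the cover, feeling it lightly into place, then push the latch lever over until it lies flat and the cover is drawn tight on its gasket. Do not force the latch or the case, and leave the things lying round it where they are.

Things in the scene. Friction and masses are not known exactly. Their poses are not given: they have to be found in the camera images.
- case: Upright, immovable black equipment case with aluminium edges, 240 mm wide (y), top face at z = 140 mm. Origin on the bench under the middle of the latch lever's hinge; x points away from the robot. Body x = -22 to 85 mm, cover x = -82 to -28 mm. The latch is on top at y = 0; the lever's hinge axis runs along y at x = 0, z = 163 mm.
- cover (a joint): Near half of the case, hinged along its foot (x = -25, z = 12 mm of the case). 0: just meets the rubber gasket; positive: ajar, top leaning to the robot (stays where left; about 6 N at the top moves it); negative: gasket squeezed, springs back to 0 unless latched.
- keeper_base (a point): On the cover's top face, straight below the seat of the bar in the steel keeper hook: flat foot, then a wall with a 2.5 mm lip on top that reaches 4 mm towards the robot, all 24 mm wide. Bar seated on foot and against wall: its centre is 16 mm above this point, but shims alter the hook's height by up to 4.5 mm either way, unmeasured. 1.6 mm play under the lip; foot goes 19 mm out from the wall.
- lever (a joint): Steel lever, 25 mm wide, 62 mm long from its hinge. 0: flat on its stop, tail to +x of the case; grows as the tail swings up (pi/2 upright) and on towards the robot, to 2.0. Stays where left. Loop hooked, it takes about 12 N at the tail and snaps over centre below 0.25 to 0.05 rad. The loop's pivot in it is 15.8 mm from the hinge: at lever 0 on the tail side, 0.4 mm lower.
- lever_pad (a point): Point on the lever's pressing face (its top when flat), 46 mm from the hinge along the lever and 9.5 mm off the hinge axis, square to the lever.
- loop (a joint): U-shaped loop of 6 mm steel rod, 40 mm wide outside (legs at y = +-17 mm), 66.1 mm from its pivot in the lever to the middle of its end bar. Slight friction, stays where left. Growing values lift the bar; the slope from pivot up to bar is loop - lever - 0.10 rad. The joint values can be read while the loop is held.
- loop_bar (a point): Middle of the loop's end bar (on the rod's axis); the bar runs along y of the case. The two legs can be gripped together across their 40 mm just behind the bar.
- tape_roll: Black tape roll, 62 mm across, 19 mm high, lying on top of the case at its left; origin under its middle. To be left alone.
- spanner: Combination spanner, 183 mm long, on the bench in front of the case; origin at its middle, underside. To be left alone.
- screwdriver: Screwdriver with thick handle, 189 mm long, on the bench to the right of the case; origin at its middle, underside. To be left alone.
- caliper: Digital calliper, 210 mm long, on the bench farther right; origin at its middle, underside. To be left alone.

How it is judged:
At the end, for the whole second after the job is handed in: the latch lever lies flat (joint lever below 0.04 rad) and the hooked loop holds the cover squeezed on its gasket (joint cover below -0.01 rad) (value of joint lever below 0.04 rad and value of joint cover below -0.01 rad); the robot touches nothing.
It fails at once if the loop is driven against the keeper with more than 25 N while the lever still stands up (above 1.1 rad) (value of joint lever above 1.1 rad and contact force between loop and keeper above 25 N).
It fails at once if the fingers press the lever with more than 30 N (contact force between the fingers and lever_c0 above 30 N or contact force between the fingers and lever_c1 above 30 N).
It fails at once if the fingers press the case, its cover or the keeper with more than 30 N (contact force between the fingers and case_c0 above 30 N or contact force between the fingers and cover_c0 above 30 N or contact force between the fingers and keeper above 30 N).
It fails at once if the tape roll, spanner, screwdriver or calliper is pushed away by more than 20 mm (distance of any of tape_roll, spanner, screwdriver, caliper from where it was at the start of the episode above 0.02 m).
It also fails if it takes over 64 s, if anything falls off the work surface, if the arm or the gripper's body presses on something with over 40 N, if the wrist force passes 120 N, or if a joint passes its speed limit or range.

### The arm

A 6-joint arm with a two-finger parallel gripper is mounted at the origin on a cart in front of the work surface, level with it; the furniture and walls round the work are solid. World frame = base frame: x ahead of the robot, y to its left, z up, the work surface at z = 0. Lengths are in m, angles in rad, forces in N, time in s.
With the tool pointing down it reaches from about 0.425 to 0.95 m from the base axis. Payload 3.5 kg.
Tool frame: the origin (TCP) lies midway between the tips of the shut fingers; the grasp point (between the pads) lies 19 mm behind it; z points along the fingers, y is the line along which they close (so a half turn about z gives the same grasp; the last joint's range is limited). The gripper opens to 85 mm and grips with 20 to 120 N. Pads are 22 mm wide; open, the fingers measure 114 mm over their backs; the gripper's body (76 mm by 85 mm) begins 54 mm behind the grasp point. The pads swing forward as they close: fully open they stand 13 mm farther back than shut.
Start: joints at [-1.341, 0.286, 1.577, -0, 1.279, -0.15], TCP at [0.25, -0.627, 0.231] pointing down, gripper open.
Joint ranges: [-2.77, 2.77], [-0.9, 2.22], [0.21, 2.48], [-1.53, 4.67], [0.24, 2.81], [-2.84, 2.84]. Speed limits (rad/s): [2.79, 2.79, 3.14, 3.14, 3.14, 3.14].

### API

Orientations are given as a rotation vector (axis times angle).
In Python, from station import manip, cams gives the robot as it stands. The module is installed in compiled form; this text tells all that it offers.
- The arm moves only by the shell command python3 -m jog 'ROWS' [FORCE]. ROWS is JSON, a list of rows, each a list of 3 entries, a list of its own where there are three numbers: the gripper's target within -1 to 1 (fully open at 1, half-way at 0, shut at -1), then the shift along the tool's x, y, z in cm, then the turn about the tool's z in degrees. A call has 1 to 8 rows; each row shifts and turns the commanded pose from where the row before left it, along the tool's axes as they then stand; what a row does not reach is not made up. A row lasts 1/12 s, in which the tool goes at most 41.7 mm and 7.16 degrees, less where a joint would pass 70% of its speed; a pose out of reach is approached as far as the arm can. A call with a gripper value outside its range is refused whole. The fingers move at their own pace and stop on an object; FORCE is the grip in N (left out, the last holds). Time passes only in rows, so rows that do not move let the fingers close. It gives the time, the measured TCP pose, the force, the opening and the grip force at its end, in the units of the state.
- manip.state(): the state, without advancing time (a new reading comes with each control period).
- cams.read_camera(name): name is "scene" or "top" or "wrist"; returns a dict with "frame" (400x640x3 uint8, red, green, blue), "intrinsics" (3x3 intrinsics, pixels), "k1" (the pictures are not rectified: a ray, as slopes to the right and down, at radius r is drawn at 1 + k1 r^2 times it, then the intrinsics apply), "R" (3x3) and "t" (3): a world point X has camera coordinates R X + t. Camera axes: x right, y down, z forward; pixel columns grow to the right and rows downward; lengths in m; the calibration is good to about 2 mm. A picture is of the moment at which its call begins. There is no depth.
- manip.hand_in(): hands the job in; it is judged then, once.
The state is a dict: "clock": time; "joint_positions": joint angles; "qvel": joint speeds; "joint_efforts": joint torques, N m; "position": TCP position; "ee_rot": TCP orientation; "contact_force": force on the tool from outside, world axes, zero at the start; "wrist_torque": the same for the moment, N m; "gripper_width": finger opening in m; "grasp_force": force on a finger pad.
Only numpy, scipy, OpenCV 4.12 (cv2) and the standard library are available. Lean on these libraries where they do the work, as an engineer would, in place of code of your own. Each camera call takes 0.05 s, during which the arm holds its last target. There are 200 camera calls.

## Working session

There is one attempt and no reset: what is moved stays moved. The work goes in short steps, Python scripts to look and compute and a shell command to move; the robot and the scene stay as the last step left them, time stands still between calls to the robot, and variables do not carry over. Pictures are saved under pics/ and viewed, at most 10 in all, crops included, and the job is handed in when it is done.

```bash
mkdir -p pics; cat > h.py <<'E'
import numpy as np, cv2
from station import manip, cams
from scipy.spatial.transform import Rotation as Rn
def snap(n,f=None):
    d=cams.read_camera(n)
    d={k:(np.array(v) if k!='k1' else v) for k,v in d.items()}
    if f: cv2.imwrite('pics/'+f,d['frame'][:,:,::-1]); np.savez('pics/'+f[:-4],**d)
    return d
def ray(d,u,v):
    K=d['intrinsics'];k=float(d['k1'])
    p=cv2.undistortPoints(np.array([[[u,v]]],float),K,np.array([k,0,0,0.]))[0,0]
    R=d['R'];o=-R.T@d['t'];r=R.T@np.array([p[0],p[1],1]);return o,r/np.linalg.norm(r)
def onz(d,u,v,z):
    o,r=ray(d,u,v);return o+r*(z-o[2])/r[2]
def tri(obs):
    A=np.zeros((3,3));b=np.zeros(3);rs=[ray(*o) for o in obs]
    for o,r in rs: M=np.eye(3)-np.outer(r,r);A+=M;b+=M@o
    X=np.linalg.solve(A,b);return X,[np.linalg.norm(np.cross(X-o,r)) for o,r in rs]
def proj(d,X):
    c=d['R']@np.array(X)+d['t'];p=c[:2]/c[2];p=p*(1+d['k1']*(p@p));return d['intrinsics'][:2,:2]@p+d['intrinsics'][:2,2]
def load(f): return dict(np.load('pics/'+f+'.npz'))
E
python3 - <<'E'
from h import *
for n in('scene','top','wrist'):
    d=snap(n,n+'0.png');print(n,-d['R'].T@d['t'],d['R'][2],d['intrinsics'][0,0],d['k1'])
a=[cv2.imread(f'pics/{n}0.png') for n in('scene','top')]
print(manip.state())
E
```

```text
scene [ 0.52407233 -0.58233011  0.87284787] [-0.00369958  0.48922624 -0.87214907] 382.20977256678776 0.010594747250077061
top [ 0.45940124 -0.14066376  1.11136128] [ 0.06459047 -0.02030419 -0.99770527] 479.268559915896 -0.10080260306528993
wrist [ 0.32930095 -0.59621058  0.37225766] [-0.30494994 -0.11845798 -0.94497261] 288.76311282958875 -0.05162814418091405
{'clock': 0.15, 'joint_positions': array([-1.34104427e+00,  2.87006279e-01,  1.57783960e+00, -3.82191538e-05,
        1.27859479e+00, -1.50011913e-01]), 'qvel': array([-0.00058979, -0.00209274, -0.00609197,  0.00065116,  0.00206397,
       -0.00040176]), 'joint_efforts': array([ 7.50556919e-04, -4.06601894e+01, -2.93142772e+01, -1.81732130e-04,
        3.90549932e-03,  3.88393616e-06]), 'position': array([ 0.25011728, -0.62640066,  0.23023612]), 'ee_rot': array([-3.08331209e+00, -5.92622413e-01,  1.73032669e-04]), 'contact_force': array([0.74600338, 0.22108443, 1.06213488]), 'wrist_torque': array([ 0.01267594,  0.00024631, -0.01844844]), 'grasp_force': 0.0, 'gripper_width': 0.08550709529861482}
```

View pics/scene0.png

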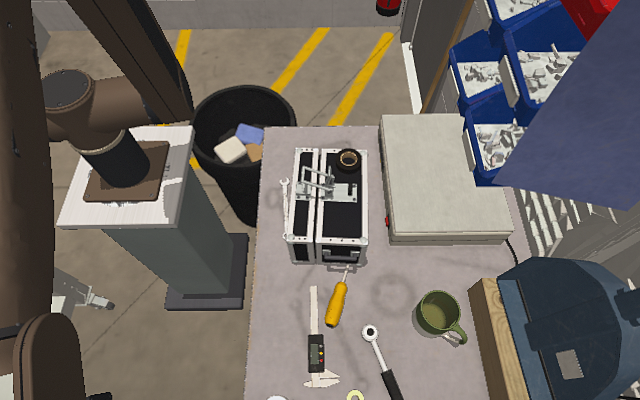

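View pics/top0.png

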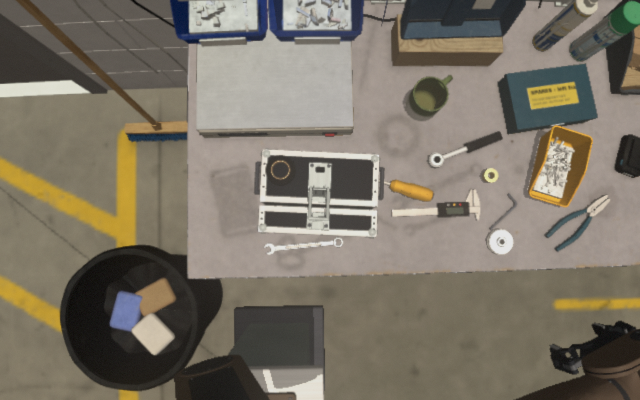

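The scene picture shows the case near (328,200) with the latch at (320,182). In the top picture the case spans about (260–380, 150–237) with the latch at (318,195). I'll enlarge both next.

```bash
python3 - <<'E'
from h import *
s=cv2.imread('pics/scene0.png')[140:270,275:375];t=cv2.imread('pics/top0.png')[145:245,255:385]
s=cv2.resize(s,None,fx=4,fy=4,interpolation=cv2.INTER_CUBIC);t=cv2.resize(t,None,fx=3,fy=3,interpolation=cv2.INTER_CUBIC)
o=np.zeros((520,800,3),np.uint8);o[:520,:400]=s;o[:300,400:790]=t;cv2.imwrite('pics/z1.png',o)
d=load('top0')
for p in [(318,195),(260,150),(380,150),(380,237)]: print(p,onz(d,*p,.14))
E
```

```text
(318, 195) [ 0.53721691 -0.15340045  0.14      ]
(260, 150) [ 0.63200507 -0.03662209  0.14      ]
(380, 150) [ 0.62751472 -0.28280415  0.14      ]
(380, 237) [ 0.44919881 -0.27747008  0.14      ]
```

View pics/z1.png

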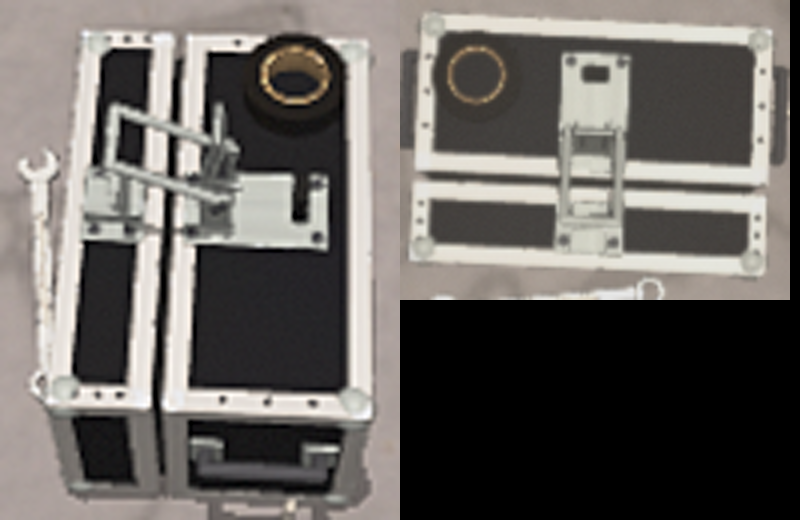

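The latch is raised: the loop bar is at about (300,175) in the scene picture and the lever stands roughly upright at about (330,175). The yaw is small. I'll bring the wrist camera over it.

```bash
python3 -m jog '[[1,[2.8,-2.5,-0.5],0],[1,[2.8,-2.5,-0.5],0],[1,[2.8,-2.5,-0.5],0],[1,[2.8,-2.5,-0.5],0],[1,[2.8,-2.5,-0.5],0],[1,[2.8,-2.5,-0.5],0],[1,[2.8,-2.5,-0.5],0],[1,[2.8,-2.5,-0.5],0]]'; python3 -m jog '[[1,[2.8,-2.5,-0.5],0],[1,[2.8,-2.5,-0.5],0],[1,[2.8,-2.5,-0.5],0],[1,[2.8,-2.5,-0.5],0],[1,[2.8,-2.5,-0.5],0],[1,[2.8,-2.5,-0.5],0],[1,[0,0,0],6],[1,[0,0,0],6]]';  python3 -m jog '[[1,[0,0,0],6],[1,[0,0,0],4],[1,[0,0,0],0],[1,[0,0,0],0]]'
python3 - <<'E'
from h import *
d=snap('wrist','w1.png');snap('top','t1.png')
E
```

```text
clock: 0.82
position: [0.3845, -0.3562, 0.2712]
ee_rot: [-3.085, -0.592, 0.0]
contact_force: [0.8, 0.6, 0.0]
gripper_width: 0.0857
grasp_force: 0.0
clock: 1.48
position: [0.4853, -0.1542, 0.3016]
ee_rot: [3.13, 0.267, 0.001]
contact_force: [0.5, 0.3, 0.4]
gripper_width: 0.0853
grasp_force: 0.0
clock: 1.82
position: [0.4844, -0.1564, 0.301]
ee_rot: [-3.141, 0.004, 0.001]
contact_force: [-0.6, 0.6, -1.5]
gripper_width: 0.0855
grasp_force: 0.0
```

View pics/w1.png

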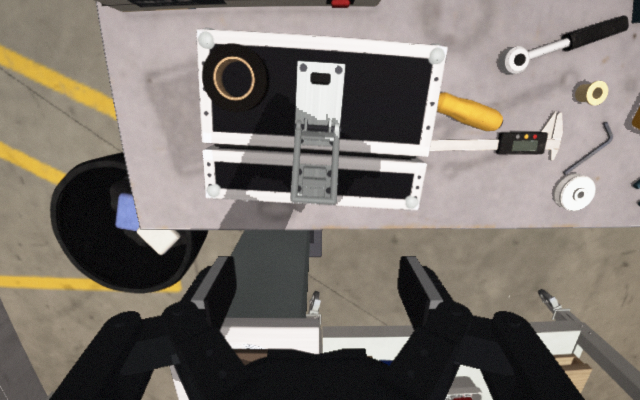

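The wrist picture shows the body top with corners at about (197,30), (447,47), (428,157) and (203,144). The cover's near edge runs from (205,195) to (418,210). The loop bar is near (315,200) and the lever is near (318,128). I'll measure the case from these and enlarge the latch.

```bash
python3 - <<'E'
from h import *
d=load('w1');print(-d['R'].T@d['t'],d['R'][2])
hsv=cv2.cvtColor(d['frame'],cv2.COLOR_RGB2HSV)
m=((hsv[...,2]>215)&(hsv[...,1]<25)).astype(np.uint8)
m[:20]=0;m[215:]=0;m[:,:190]=0;m[:,455:]=0
cs,_=cv2.findContours(m,cv2.RETR_EXTERNAL,cv2.CHAIN_APPROX_NONE)
for c in sorted(cs,key=cv2.contourArea)[-2:]:
    h=cv2.convexHull(c);q=cv2.approxPolyDP(h,6,True)[:,0].astype(float)
    print(cv2.contourArea(c),q.tolist())
    W=np.array([onz(d,*p,.14)[:2] for p in h[:,0]]);print('rect',cv2.minAreaRect((W*1000).astype(np.float32)))
    for p in q: print(p,onz(d,*p,.14)[:2])
c=d['frame'][100:225,260:380,::-1];cv2.imwrite('pics/z2.png',np.hstack([cv2.resize(c,None,fx=4,fy=4,interpolation=cv2.INTER_CUBIC),np.zeros((500,10,3),np.uint8)]))
E
```

```text
[ 0.56961496 -0.15753845  0.44316591] [-0.32822292  0.00194084 -0.9445983 ]
2321.5 [[298.0, 62.0], [343.0, 65.0], [339.0, 122.0], [297.0, 107.0]]
rect ((574.5088500976562, -159.75509643554688), (45.07961654663086, 58.62046432495117), 86.29916381835938)
[298.  62.] [ 0.60412958 -0.139421  ]
[343.  65.] [ 0.60134557 -0.18287649]
[339. 122.] [ 0.54740458 -0.18008589]
[297. 107.] [ 0.56223671 -0.13754023]
4529.5 [[197.0, 30.0], [446.0, 47.0], [454.0, 149.0], [427.0, 156.0], [371.0, 151.0], [203.0, 43.0]]
rect ((572.7783203125, -172.7596435546875), (266.8015441894531, 107.61820983886719), 86.25404357910156)
[197.  30.] [ 0.63375243 -0.04427259]
[446.  47.] [ 0.61849651 -0.28165639]
[454. 149.] [ 0.52010623 -0.30299747]
[427. 156.] [ 0.51247542 -0.27474318]
[371. 151.] [ 0.51766107 -0.21447418]
[203.  43.] [ 0.62229836 -0.04883623]
```

View pics/z2.png

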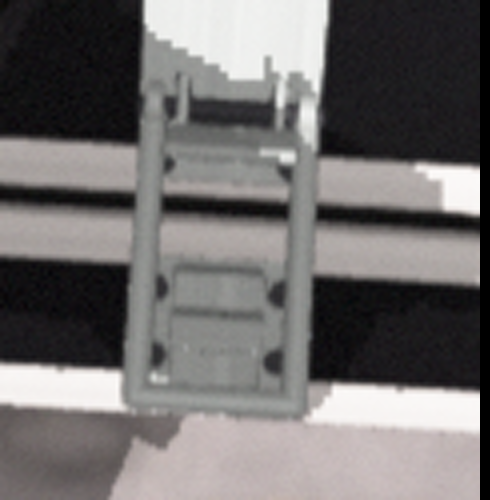

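The enlarged picture shows the bar's middle at about (314,200) in the full frame, the lever's top edge near (319,135), and the keeper between rows 167 and 196. Now I'll put everything in the case frame, using the side view for heights.

```bash
cat >> h.py <<'E'
YAW=-0.065;O=np.array([.5413,-.1575,0]);C=np.array([[np.cos(YAW),-np.sin(YAW),0],[np.sin(YAW),np.cos(YAW),0],[0,0,1]])
def tc(X): return np.round(C.T@(np.array(X)-O)*1000,1)
def tw(x): return O+C@(np.array(x)/1000)
def ony(d,u,v,y=0):  # plane y_case=y (mm)
    o,r=ray(d,u,v);n=C[:,1];return o+r*((n@(tw([0,y,0])-o))/(n@r))
E
python3 - <<'E'
from h import *
w=load('w1');s=load('scene0');t=load('top0')
print('bar scene',tc(ony(s,303.3,173.2)))
X,e=tri([(w,313.7,200),(s,303.3,173.2)]);print('bar tri',tc(X),e)
for z in(.16,.18,.2,.22): print('bar w z',tc(onz(w,313.7,200,z)),'lever tip',tc(onz(w,318.7,135,z)))
for p in[(262.5,201),(360,208.7)]: print('cover near',tc(onz(w,*p,.14)))
for p in[(270,150),(350,155)]: print('gap',tc(onz(w,*p,.14)))
for r in(166,170,177.5,187,196): print('keeper row',r,tc(onz(w,314.5,r,.14)),tc(onz(w,314.5,r,.16)))
# scene big crop, rotated with contrast
c=s['frame'][158:212,285:345,::-1];cv2.imwrite('pics/z3.png',cv2.resize(c,None,fx=10,fy=10,interpolation=cv2.INTER_CUBIC))
E
```

```text
bar scene [-52.1   0.  211.5]
bar tri [-52.3  -0.7 213. ] [np.float64(0.0003451091697054185), np.float64(0.00034510916970535396)]
bar w z [-71.3  -1.2 160. ] lever tip [ -4.5  -2.  160. ]
bar w z [-64.3  -1.  180. ] lever tip [ -2.2  -1.8 180. ]
bar w z [-57.2  -0.7 200. ] lever tip [ 1.0e-01 -1.5e+00  2.0e+02]
bar w z [-50.2  -0.5 220. ] lever tip [  2.4  -1.2 220. ]
cover near [-83.1  55.6 140. ]
cover near [-85.4 -54.  140. ]
gap [-25.5  47.8 140. ]
gap [-25.6 -36.7 140. ]
keeper row 166 [-3.98e+01  1.00e-01  1.40e+02] [-35.3   0.2 160. ]
keeper row 170 [-44.2  -0.2 140. ] [-3.94e+01 -1.00e-01  1.60e+02]
keeper row 177.5 [-52.5  -0.7 140. ] [-47.1  -0.5 160. ]
keeper row 187 [-63.2  -1.4 140. ] [-57.2  -1.1 160. ]
keeper row 196 [-73.6  -2.  140. ] [-66.9  -1.7 160. ]
```

View pics/z3.png

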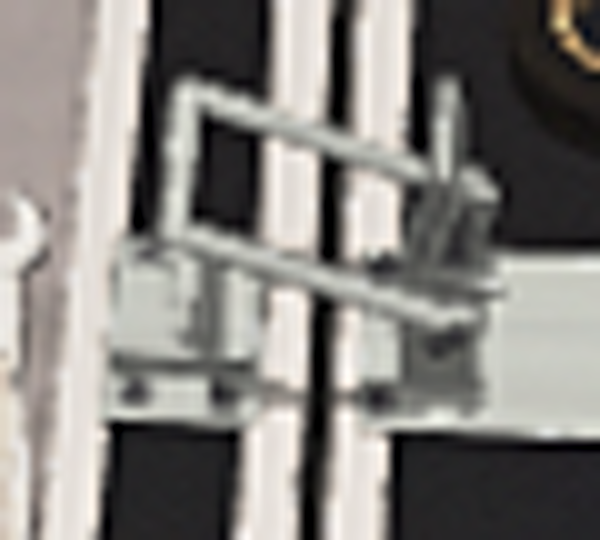

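The bar is at about (-53, 0, 213) mm in the case frame. The two views agree to 0.3 mm, and the distance to the pivot is about 63 mm against the 66 mm given. The cover is ajar by about 2 mm, and the lever is near 1.55 rad. I'll align, go down and grip lightly.

```bash
python3 -m jog '[[1,[0.5,-0.26,0],3.6],[1,[0,0,2.5],0],[1,[0,0,2.5],0],[1,[0,0,2.5],0],[1,[0,0,2],0],[1,[0,0,0.7],0],[1,[0,0,0],0],[1,[0,0,0],0]]' 25
python3 - <<'E'
from h import *
s=manip.state();print(tc(s['position']),C.T@Rn.from_rotvec(s['ee_rot']).as_matrix())
s=snap('scene','s2.png');w=snap('wrist','w2.png')
o=np.zeros((480,800,3),np.uint8);a=cv2.resize(s['frame'][140:220,275:355,::-1],(400,400),interpolation=cv2.INTER_CUBIC);o[:400,:400]=a;o[:400,400:]=w['frame'][:400,120:520,::-1];cv2.imwrite('pics/z4.png',o)
E
```

```text
clock: 2.58
position: [0.4899, -0.1542, 0.2]
ee_rot: [3.14, -0.105, 0.001]
contact_force: [0.9, -0.3, -0.3]
gripper_width: 0.0852
grasp_force: 0.0
[-51.5  -0.  200. ] [[ 9.99998384e-01 -1.72432599e-03  5.07789557e-04]
 [-1.72421649e-03 -9.99998490e-01 -2.15988850e-04]
 [ 5.08161225e-04  2.15112962e-04 -9.99999848e-01]]
```

View pics/z4.png

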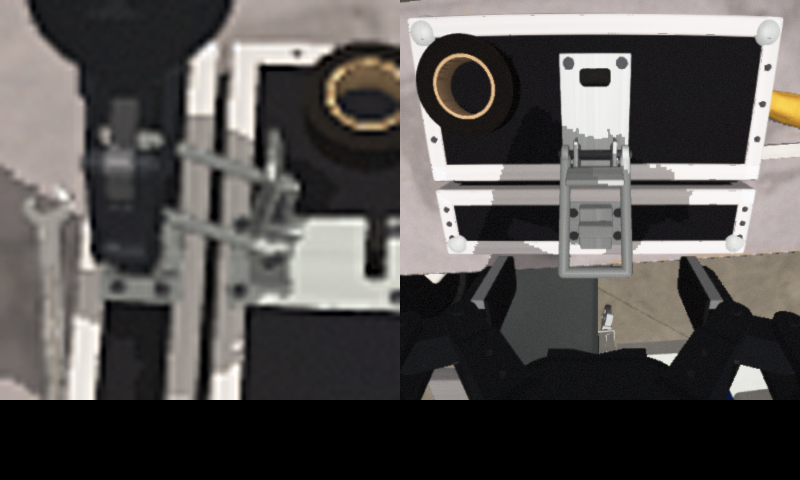

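The fingers straddle the loop: the bar is at about (315,272) in the wrist frame, between the pads, centred to a few pixels. I'll triangulate the bar again and the keeper's edges from the two wrist views.

```bash
python3 - <<'E'
from h import *
w=load('w1');v=load('w2')
X,e=tri([(w,313.7,200),(v,315,272)]);print('bar',tc(X),e)
c=v['frame'][185:285,270:370,::-1];cv2.imwrite('pics/z5.png',cv2.resize(c,None,fx=6,fy=6,interpolation=cv2.INTER_CUBIC)[:600,:600])
for r in (205,220,228,247):
  print(r,tc(onz(v,315,r,.14)),tc(onz(v,315,r,.163)))
E
```

```text
bar [-53.9  -0.4 209.4] [np.float64(0.0002385152758018694), np.float64(0.0002385152758018143)]
205 [-4.09e+01  1.00e-01  1.40e+02] [-32.5  -0.  163. ]
220 [-53.2   0.2 140. ] [-43.3   0.  163. ]
228 [-59.9   0.2 140. ] [-49.2   0.  163. ]
247 [-76.3   0.2 140. ] [-6.39e+01  1.00e-01  1.63e+02]
```

View pics/z5.png

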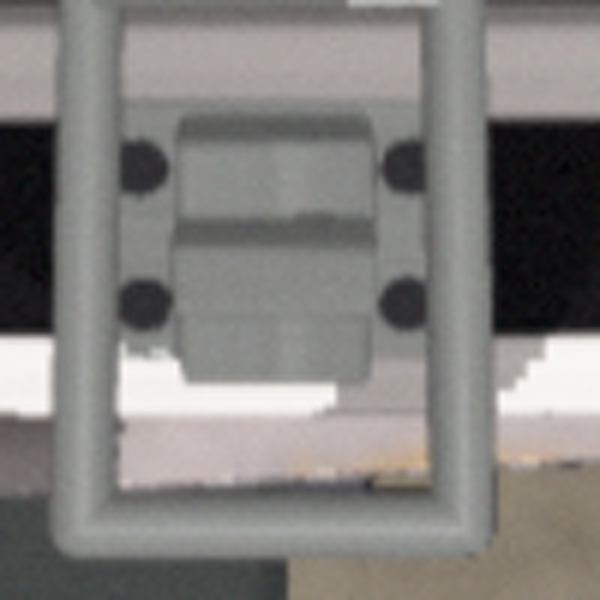

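In this crop the lip's top spans rows 245–315 (full frame about 226–237.5). The foot's near end is at row 380 (248.3). I'll triangulate both against w1.

```bash
python3 - <<'E'
from h import *
w=load('w1');v=load('w2')
for n,a,b in(('wallback',178.3,225.8),('lip',187.5,237.5),('footend',196.2,248.3)):
  X,e=tri([(w,314.5,a),(v,315.3,b)]);print(n,tc(X),e[0])
for z in(.158,.163,.168): print(z,'lip',tc(onz(w,314.5,187.5,z)),tc(onz(v,315,237.5,z)))
for z in(.149,.153,.158): print(z,'foot',tc(onz(w,314.5,196.2,z)),tc(onz(v,315,248.3,z)))
E
python3 -m jog '[[0,[0,0,0],0],[-0.5,[0,0,0],0],[-0.5,[0,0,0],0],[-0.5,[0,0,0],0],[-0.5,[0,0,0],0],[-0.5,[0,0,0],0]]' 25
python3 -c "
from station import manip;print(manip.state())"
```

```text
wallback [-46.5  -0.4 165.6] 0.00017691389661196838
lip [-57.1  -0.6 161.9] 0.000510398104465753
footend [-67.6  -0.9 158.3] 0.0008410258251305148
0.158 lip [-58.3  -1.2 158. ] [-5.90e+01  1.00e-01  1.58e+02]
0.163 lip [-56.8  -1.1 163. ] [-5.65e+01  1.00e-01  1.63e+02]
0.168 lip [-55.3  -1.1 168. ] [-54.   0. 168.]
0.149 foot [-70.8  -1.9 149. ] [-72.6   0.2 149. ]
0.153 foot [-69.4  -1.8 153. ] [-70.4   0.2 153. ]
0.158 foot [-67.7  -1.8 158. ] [-6.76e+01  1.00e-01  1.58e+02]
clock: 3.18
position: [0.4895, -0.1537, 0.1996]
ee_rot: [-3.139, 0.105, 0.001]
contact_force: [-1.4, 1.8, 1.9]
gripper_width: 0.0388
grasp_force: 25.0
{'clock': 3.1833, 'joint_positions': array([-5.02298966e-01, -4.46255710e-02,  2.00022613e+00,  2.52310405e-04,
        1.18649577e+00,  1.13529931e+00]), 'qvel': array([-0.00087815,  0.00145467,  0.00164131, -0.00231048,  0.00018766,
       -0.00027717]), 'joint_efforts': array([-4.48375074e-01, -2.56712240e+01, -2.81725109e+01, -1.13860345e-01,
       -3.65889603e-01,  6.60740887e-03]), 'position': array([ 0.48948565, -0.15368387,  0.19956172]), 'ee_rot': array([-3.13939937e+00,  1.05046753e-01,  5.39683732e-04]), 'contact_force': array([-1.42752927,  1.79036764,  1.93112838]), 'wrist_torque': array([ 0.18519554,  0.1627523 , -0.02422082]), 'grasp_force': 25.00499702990055, 'gripper_width': 0.0387537732149776}
```

Lip edge: about x = -57 mm, z = 163 mm. Foot end: about x = -70 mm. Both agree with the sizes given. The loop is held at 25 N with a 38.8 mm opening. I'll swing the bar down on an arc that passes in front of the lip.

```bash
python3 -m jog '[[-0.5,[-0.3,0,0.6],0],[-0.5,[-0.3,0,0.7],0],[-0.5,[-0.25,0,0.6],0],[-0.5,[-0.15,0,0.6],0],[-0.5,[-0.1,0,0.5],0],[-0.5,[0,0,0.4],0],[-0.5,[0,0,0],0],[-0.5,[0,0,0],0]]'
python3 - <<'E'
from h import *
s=manip.state();print(tc(s['position']),list(s))
w=snap('wrist','w3.png');sc=snap('scene','s3.png')
o=np.zeros((500,800,3),np.uint8);o[:500,:400]=cv2.resize(sc['frame'][150:225,285:345,::-1],(400,500),interpolation=cv2.INTER_CUBIC)
o[:400,400:]=cv2.resize(w['frame'][100:300,220:420,::-1],(400,400),interpolation=cv2.INTER_CUBIC);cv2.imwrite('pics/z6.png',o)
E
```

```text
clock: 3.85
position: [0.4781, -0.153, 0.1647]
ee_rot: [-3.139, 0.105, 0.003]
contact_force: [0.4, 1.1, 1.3]
gripper_width: 0.0384
grasp_force: 25.0
[-63.4   0.4 164.7] ['clock', 'joint_positions', 'qvel', 'joint_efforts', 'position', 'ee_rot', 'contact_force', 'wrist_torque', 'grasp_force', 'gripper_width']
```

View pics/z6.png

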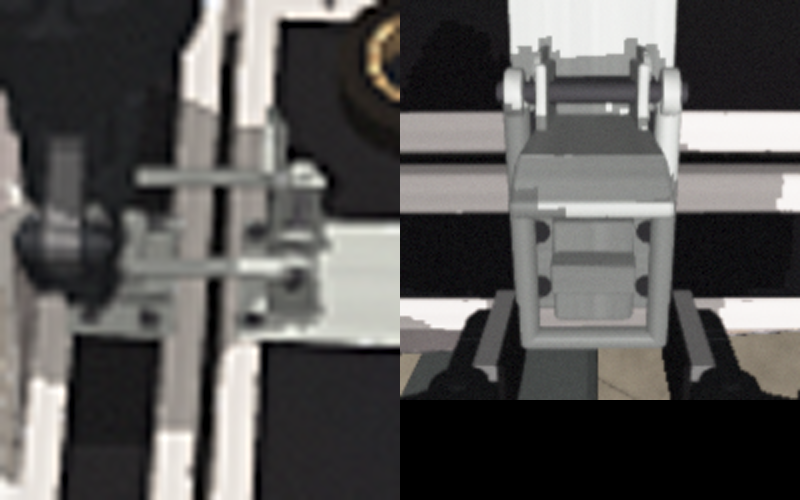

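The fingers hold the loop just behind its bar, and the bar is at about (317.5,268) in the wrist frame. The lever leans a little towards the robot, with its tip edge near row 203–205. The bar is now clearly in front of the keeper. I'll solve lever and bar from the rays and the given lengths.

```bash
python3 - <<'E'
from h import *
from scipy.optimize import brentq
w=load('w3')
def line(u,v):
    a=tc(onz(w,u,v,.15));b=tc(onz(w,u,v,.25));return lambda z:a[0]+(b[0]-a[0])*(z-150)/100
for rt,off in((206,9.5),(202,9.5),(206,5)):
  lt=line(317.5,rt);lb=line(317.5,268)
  tip=lambda L:(62*np.cos(L)-off*np.sin(L),163+62*np.sin(L)+off*np.cos(L))
  L=brentq(lambda L:tip(L)[0]-lt(tip(L)[1]),1.0,2.4)
  p=(15.8*np.cos(L-.025),163+15.8*np.sin(L-.025))
  f=lambda z:np.hypot(lb(z)-p[0],z-p[1])-66.1
  zs=np.linspace(150,200,51);r=[z for z,q in zip(zs,zs[1:]) if f(z)*f(q)<0]
  print(rt,off,'L',L,tip(L),'pivot',p,'bar',[(lb(z),z) for z in r], [(z,round(lb(z),1),round(f(z),1)) for z in (165,170,175,180)])
E
```

```text
206 9.5 L 1.5575787517084259 (np.float64(-8.679704372521956), np.float64(225.12014755299302)) pivot (np.float64(0.603690704586113), np.float64(178.78846279829662)) bar [(np.float64(-65.118), np.float64(171.0))] [(165, np.float64(-69.0), np.float64(4.8)), (170, np.float64(-65.8), np.float64(0.8)), (175, np.float64(-62.6), np.float64(-2.8)), (180, np.float64(-59.3), np.float64(-6.1))]
202 9.5 L 1.5356969956340845 (np.float64(-7.318437041256789), np.float64(225.29518825136626)) pivot (np.float64(0.948997905908657), np.float64(178.7714743437188)) bar [(np.float64(-65.118), np.float64(171.0))] [(165, np.float64(-69.0), np.float64(5.2)), (170, np.float64(-65.8), np.float64(1.2)), (175, np.float64(-62.6), np.float64(-2.5)), (180, np.float64(-59.3), np.float64(-5.8))]
206 5 L 1.633737047728098 (np.float64(-8.889848109159264), np.float64(224.5627371109836)) pivot (np.float64(-0.5993195800065969), np.float64(178.78862932749453)) bar [(np.float64(-66.402), np.float64(169.0))] [(165, np.float64(-69.0), np.float64(3.6)), (170, np.float64(-65.8), np.float64(-0.3)), (175, np.float64(-62.6), np.float64(-4.0)), (180, np.float64(-59.3), np.float64(-7.3))]
```

The bar is at about (-65, 171) mm and the lever at about 1.56 rad. I'll go down to just above the highest possible foot, then feel downward.

```bash
python3 -m jog '[[-0.5,[0.05,0,0.3],0],[-0.5,[0.05,0,0.3],0],[-0.5,[0,0,0.2],0],[-0.5,[0,0,0],0]]'; for i in 1; do python3 -m jog '[[-0.5,[0,0,0.1],0],[-0.5,[0,0,0.1],0],[-0.5,[0,0,0],0]]';python3 -m jog '[[-0.5,[0,0,0.1],0],[-0.5,[0,0,0.1],0],[-0.5,[0,0,0],0]]'; done
```

```text
clock: 4.28
position: [0.4794, -0.1531, 0.1567]
ee_rot: [-3.139, 0.105, 0.001]
contact_force: [-1.3, 2.3, 0.7]
gripper_width: 0.0384
grasp_force: 25.5
clock: 4.53
position: [0.4797, -0.1531, 0.1552]
ee_rot: [-3.14, 0.105, -0.0]
contact_force: [-0.3, 2.3, 0.7]
gripper_width: 0.038
grasp_force: 25.6
clock: 4.78
position: [0.4801, -0.1532, 0.1534]
ee_rot: [3.14, -0.105, 0.002]
contact_force: [-0.6, 3.4, 0.9]
gripper_width: 0.0383
grasp_force: 25.6
```

```bash
python3 -m jog '[[-0.5,[-0.05,0,0.1],0],[-0.5,[0,0,0.1],0],[-0.5,[0,0,0],0]]';python3 -m jog '[[-0.5,[-0.05,0,0.1],0],[-0.5,[0,0,0.05],0],[-0.5,[0,0,0],0]]'
```

```text
clock: 5.03
position: [0.4799, -0.1533, 0.1517]
ee_rot: [3.139, -0.106, 0.004]
contact_force: [2.8, 3.3, 1.7]
gripper_width: 0.0387
grasp_force: 25.6
clock: 5.28
position: [0.4795, -0.1533, 0.1503]
ee_rot: [3.139, -0.106, 0.004]
contact_force: [3.2, 3.8, 2.5]
gripper_width: 0.0385
grasp_force: 25.5
```

```bash
python3 -m jog '[[-0.5,[0,0,0.1],0],[-0.5,[0,0,0],0],[-0.5,[0,0,0],0]]'
```

```text
clock: 5.53
position: [0.4789, -0.1532, 0.149]
ee_rot: [3.14, -0.105, 0.001]
contact_force: [3.3, 3.7, 2.0]
gripper_width: 0.0384
grasp_force: 25.3
```

```bash
for k in 1; do python3 -m jog '[[-0.5,[0.03,0,0.1],0],[-0.5,[0,0,0],0],[-0.5,[0,0,0],0]]';python3 -m jog '[[-0.5,[0,0,0.1],0],[-0.5,[0,0,0],0],[-0.5,[0,0,0],0]]'; done | grep -E "pos|contact"
```

```text
position: [0.4788, -0.1532, 0.1477]
contact_force: [3.2, 4.0, 2.5]
position: [0.4788, -0.1532, 0.1467]
contact_force: [2.0, 3.2, 2.7]
```

```bash
python3 -m jog '[[-0.5,[0,0,0.1],0],[-0.5,[0,0,0],0],[-0.5,[0,0,0],0]]'| grep -E "pos|contact"
```

```text
position: [0.4788, -0.1532, 0.1457]
contact_force: [2.4, 3.2, 1.7]
```

```bash
python3 -m jog '[[-0.5,[0,0,0.1],0],[-0.5,[0,0,0],0],[-0.5,[0,0,0],0]]'| grep -E "pos|contact"
python3 - <<'E'
from h import *
w=snap('wrist','w4.png');g=cv2.cvtColor(w['frame'],cv2.COLOR_RGB2GRAY)
print('col',[ (r,int(g[r,312:322].mean())) for r in range(200,300,2)])
E
```

```text
position: [0.4788, -0.1532, 0.1455]
contact_force: [-0.3, 3.4, 4.3]
col [(200, 96), (202, 95), (204, 95), (206, 96), (208, 95), (210, 96), (212, 95), (214, 95), (216, 95), (218, 95), (220, 96), (222, 96), (224, 107), (226, 109), (228, 118), (230, 119), (232, 119), (234, 119), (236, 118), (238, 116), (240, 116), (242, 118), (244, 119), (246, 122), (248, 124), (250, 123), (252, 123), (254, 122), (256, 123), (258, 121), (260, 120), (262, 125), (264, 140), (266, 147), (268, 129), (270, 114), (272, 127), (274, 141), (276, 141), (278, 137), (280, 163), (282, 142), (284, 92), (286, 91), (288, 91), (290, 91), (292, 75), (294, 78), (296, 78), (298, 78)]
```

```bash
python3 - <<'E'
from h import *
w=load('w4');sc=snap('scene','s4.png')
o=np.zeros((600,800,3),np.uint8);o[:500,:400]=cv2.resize(sc['frame'][150:225,285:345,::-1],(400,500),interpolation=cv2.INTER_CUBIC)
o[:600,400:]=cv2.resize(w['frame'][150:300,267:367,::-1],(400,600),interpolation=cv2.INTER_CUBIC);cv2.imwrite('pics/z7.png',o)
for r in (262,266,270,274,278): print(r,tc(onz(w,317,r,.150)),tc(onz(w,317,r,.155)))
E
```

```text
262 [-61.8  -0.8 150. ] [-58.7  -0.8 155. ]
266 [-64.3  -0.8 150. ] [-61.1  -0.8 155. ]
270 [-66.9  -0.8 150. ] [-63.6  -0.8 155. ]
274 [-69.5  -0.8 150. ] [-66.1  -0.8 155. ]
278 [-72.1  -0.8 150. ] [-68.6  -0.8 155. ]
```

View pics/z7.png

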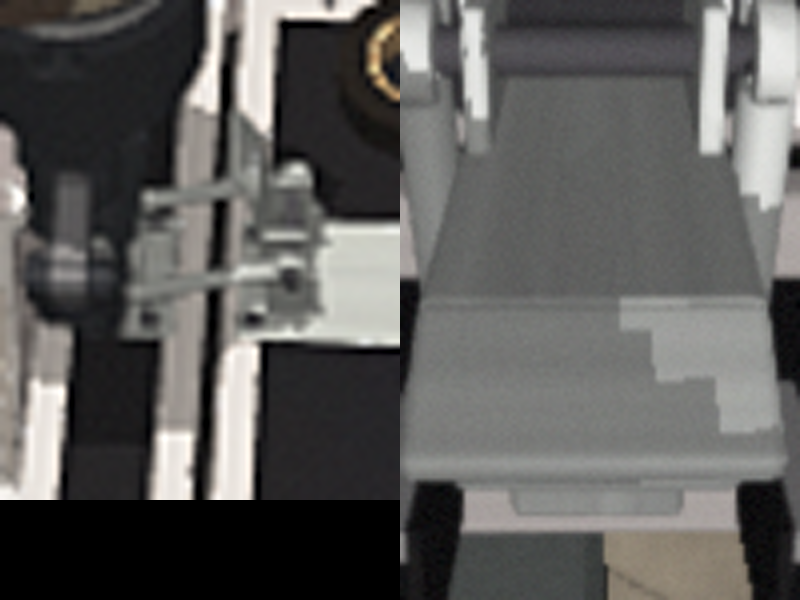

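The last picture shows the loop sloping down to the bar, with the bar hidden behind the lever's tip. The foot's end sticks out at about row 279 with no bar in front of it, so the bar rests on the foot. The 4 N contact force agrees. Now I'll draw it under the lip in small steps.

```bash
(python3 -m jog '[[-0.5,[0.1,0,0],0],[-0.5,[0.1,0,0],0],[-0.5,[0,0,0],0]]';python3 -m jog '[[-0.5,[0.1,0,0],0],[-0.5,[0.1,0,0],0],[-0.5,[0,0,0],0]]';python3 -m jog '[[-0.5,[0.1,0,0],0],[-0.5,[0,0,0],0]]')| grep -E "pos|contact"
```

```text
position: [0.479, -0.1532, 0.1453]
contact_force: [-5.3, 4.1, 9.2]
position: [0.4801, -0.1532, 0.145]
contact_force: [-8.1, 4.3, 10.3]
position: [0.481, -0.1533, 0.145]
contact_force: [-7.2, 3.6, 10.1]
```

```bash
(python3 -m jog '[[-0.5,[0,0,-0.07],0],[-0.5,[0,0,0],0]]';python3 -m jog '[[-0.5,[0.1,0,0],0],[-0.5,[0,0,0],0],[-0.5,[0,0,0],0]]')| grep -E "pos|contact"
```

```text
position: [0.4811, -0.1532, 0.1451]
contact_force: [-6.3, 2.9, 6.3]
position: [0.482, -0.1533, 0.1451]
contact_force: [-6.3, 2.5, 6.9]
```

```bash
(python3 -m jog '[[-0.5,[0.1,0,0],0],[-0.5,[0,0,0],0]]')| grep -E "pos|contact"
```

```text
position: [0.483, -0.1534, 0.1451]
contact_force: [-5.3, 4.0, 7.6]
```

```bash
(python3 -m jog '[[-0.5,[0.1,0,0],0],[-0.5,[0,0,0],0]]';python3 -m jog '[[-0.5,[0.1,0,0],0],[-0.5,[0,0,0],0]]')| grep -E "pos|contact"
```

```text
position: [0.484, -0.1534, 0.1451]
contact_force: [-6.5, 3.5, 7.7]
position: [0.4849, -0.1535, 0.1451]
contact_force: [-7.2, 3.7, 8.7]
```

```bash
(python3 -m jog '[[-0.5,[0.1,0,0],0],[-0.5,[0,0,0],0]]')| grep -E "pos|contact"
```

```text
position: [0.485, -0.1535, 0.1451]
contact_force: [-9.6, 3.7, 9.4]
```

Fx rises at the expected wall position (bar about -56.5). I'll check that it is hooked by lifting gently: the lip should stop it after about 1.6 mm.

```bash
(python3 -m jog '[[-0.5,[0,0,-0.1],0],[-0.5,[0,0,-0.1],0],[-0.5,[0,0,0],0]]';python3 -m jog '[[-0.5,[0,0,-0.1],0],[-0.5,[0,0,-0.1],0],[-0.5,[0,0,0],0]]';python3 -m jog '[[-0.5,[0,0,-0.1],0],[-0.5,[0,0,-0.1],0],[-0.5,[0,0,0],0]]')| grep -E "pos|contact"
```

```text
position: [0.485, -0.1534, 0.1454]
contact_force: [-4.9, 1.0, 2.0]
position: [0.4849, -0.1533, 0.1469]
contact_force: [-5.7, 1.8, -0.4]
position: [0.4849, -0.1532, 0.1473]
contact_force: [-5.1, -1.2, -14.4]
```

The lip stopped it with -14 N after about 2 mm, so the bar is hooked. I'll relax, release and rise clear.

```bash
python3 -m jog '[[-0.5,[0,0,0.2],0],[-0.5,[0,0,0.2],0],[-0.5,[0,0,0.05],0],[-0.5,[0,0,0],0]]'|grep -E "pos|contact"; python3 -m jog '[[0,[0,0,0],0],[0.3,[0,0,0],0],[1,[0,0,0],0],[1,[0,0,0],0],[1,[0,0,0],0],[1,[0,0,0],0]]'; python3 -m jog '[[1,[0,0,-1.5],0],[1,[0,0,-2.5],0],[1,[0,0,-3],0],[-1,[1,0,-2],0],[-1,[1,0,-0.5],0],[-1,[0,0,0],0],[-1,[0,0,0],0],[-1,[0,0,0],0]]'
python3 - <<'E'
from h import *
s=manip.state();print(tc(s['position']),s['gripper_width']);w=snap('wrist','w5.png')
g=cv2.cvtColor(w['frame'],cv2.COLOR_RGB2GRAY);print([(r,int(g[r,310:322].mean())) for r in range(60,300,4)])
E
```

```text
position: [0.4857, -0.1533, 0.1463]
contact_force: [-11.3, 0.8, 0.6]
clock: 9.97
position: [0.4894, -0.1541, 0.1476]
ee_rot: [3.139, -0.105, 0.002]
contact_force: [0.1, -0.1, -0.2]
gripper_width: 0.0853
grasp_force: 0.0
clock: 10.63
position: [0.508, -0.1548, 0.2406]
ee_rot: [-3.139, 0.105, 0.004]
contact_force: [0.0, 0.3, -0.1]
gripper_width: 0.0254
grasp_force: 0.0
[-33.5   0.5 240.6] 0.025448351436279413
[(60, 246), (64, 245), (68, 230), (72, 27), (76, 27), (80, 26), (84, 103), (88, 241), (92, 241), (96, 241), (100, 67), (104, 34), (108, 35), (112, 68), (116, 240), (120, 240), (124, 240), (128, 213), (132, 157), (136, 154), (140, 153), (144, 152), (148, 152), (152, 152), (156, 151), (160, 130), (164, 52), (168, 91), (172, 105), (176, 137), (180, 114), (184, 167), (188, 24), (192, 112), (196, 171), (200, 169), (204, 135), (208, 95), (212, 144), (216, 144), (220, 126), (224, 109), (228, 140), (232, 182), (236, 231), (240, 225), (244, 198), (248, 174), (252, 193), (256, 186), (260, 126), (264, 72), (268, 83), (272, 82), (276, 85), (280, 82), (284, 81), (288, 81), (292, 81), (296, 81)]
```

```bash
python3 -m jog '[[-1,[0,0.05,1],0],[-1,[0,0,1],0],[-1,[0,0,1],0],[-1,[0,0,0],0],[-1,[0,0,0],0]]'; (python3 -m jog '[[-1,[0.5,0,0],0],[-1,[0.4,0,0],0],[-1,[0.3,0,0],0],[-1,[0,0,0],0]]';python3 -m jog '[[-1,[0.2,0,0],0],[-1,[0.2,0,0],0],[-1,[0,0,0],0]]';python3 -m jog '[[-1,[0.2,0,0],0],[-1,[0.2,0,0],0],[-1,[0,0,0],0]]')|grep -E "pos|contact"
```

```text
clock: 11.1
position: [0.5079, -0.1553, 0.2101]
ee_rot: [-3.138, 0.105, 0.005]
contact_force: [0.5, -0.6, -0.3]
gripper_width: -0.0001
grasp_force: 0.0
position: [0.5217, -0.1568, 0.2127]
contact_force: [-0.2, -0.5, -0.5]
position: [0.5251, -0.1568, 0.2122]
contact_force: [-0.5, 0.3, -0.2]
position: [0.5291, -0.1571, 0.2121]
contact_force: [0.3, -0.8, 1.0]
```

```bash
(python3 -m jog '[[-1,[0.2,0,0.1],0],[-1,[0.2,0,0],0],[-1,[0,0,0],0]]';python3 -m jog '[[-1,[0.2,0,0.1],0],[-1,[0.2,0,0],0],[-1,[0,0,0],0]]')|grep -E "pos|contact"
```

```text
position: [0.533, -0.1574, 0.2109]
contact_force: [-0.8, -0.6, -0.4]
position: [0.537, -0.1576, 0.21]
contact_force: [0.0, 0.8, -0.1]
```

```bash
(python3 -m jog '[[-1,[0.2,0,0.1],0],[-1,[0.2,0,0],0],[-1,[0,0,0],0]]')|grep -E "pos|contact"
```

```text
position: [0.5404, -0.1578, 0.2088]
contact_force: [-2.2, 0.2, -0.5]
```

Light contact on the lever's face at about 46 mm from the hinge, with the lever near 1.15 rad. I'll push along the arc in small steps and watch the force.

```bash
(python3 -m jog '[[-1,[0.23,0,0.07],0],[-1,[0.23,0,0.07],0],[-1,[0.24,0,0.07],0],[-1,[0,0,0],0]]';python3 -m jog '[[-1,[0.21,0,0.1],0],[-1,[0.21,0,0.11],0],[-1,[0,0,0],0]]')|grep -E "pos|contact"
```

```text
position: [0.5479, -0.1583, 0.2067]
contact_force: [-2.1, -0.1, -0.4]
position: [0.552, -0.1586, 0.2048]
contact_force: [-3.2, 0.7, 1.9]
```

```bash
(python3 -m jog '[[-1,[0.21,0,0.11],0],[-1,[0.21,0,0.11],0],[-1,[0,0,0],0]]')|grep -E "pos|contact"
```

```text
position: [0.5559, -0.1588, 0.2027]
contact_force: [-4.6, 0.9, 2.4]
```

```bash
(python3 -m jog '[[-1,[0.25,0,0.19],0],[-1,[0.25,0,0.19],0],[-1,[0,0,0],0]]';python3 -m jog '[[-1,[0.24,0,0.2],0],[-1,[0.2,0,0.24],0],[-1,[0,0,0],0]]')|grep -E "pos|contact"
```

```text
position: [0.561, -0.1592, 0.1992]
contact_force: [-5.1, 0.7, 4.1]
position: [0.5656, -0.1595, 0.1951]
contact_force: [-4.2, 1.2, 3.8]
```

```bash
(python3 -m jog '[[-1,[0.2,0,0.24],0],[-1,[0.2,0,0.24],0],[-1,[0,0,0],0]]')|grep -E "pos|contact"
```

```text
position: [0.5698, -0.1597, 0.1902]
contact_force: [-3.7, 0.6, 3.9]
```

```bash
(python3 -m jog '[[-1,[0.12,0,0.2],0],[-1,[0.12,0,0.2],0],[-1,[0,0,0],0]]';python3 -m jog '[[-1,[0.12,0,0.2],0],[-1,[0.1,0,0.2],0],[-1,[0,0,0],0]]')|grep -E "pos|contact"
```

```text
position: [0.5726, -0.1599, 0.1858]
contact_force: [-2.6, 0.8, 3.1]
position: [0.5749, -0.1601, 0.1812]
contact_force: [-0.2, 0.6, 2.3]
```

```bash
python3 - <<'E'
from h import *
a=load('scene0');b=snap('scene','s6.png')
A=[proj(a,tw([x,y,140])) for x,y in((-25,-50),(-25,-105),(-84,-50),(-84,-105))];print(np.round(A,1))
def prof(d,xs,ys=range(-100,-50,2)):
    g=cv2.cvtColor(d['frame'],cv2.COLOR_RGB2GRAY).astype(np.float32);o=[]
    for x in xs:
        P=np.array([proj(d,tw([x,y,140])) for y in ys],np.float32)
        o.append(int(cv2.remap(g,P[None,:,0],P[None,:,1],cv2.INTER_LINEAR).mean()))
    return o
xs=list(range(-96,-10,2));print(xs);s4=load('s4')
for d in(a,load('s3'),s4,b): print(prof(d,xs))
E
```

```text
[[315.7 211.3]
 [314.2 234.7]
 [288.4 210.1]
 [286.  233.5]]
[-96, -94, -92, -90, -88, -86, -84, -82, -80, -78, -76, -74, -72, -70, -68, -66, -64, -62, -60, -58, -56, -54, -52, -50, -48, -46, -44, -42, -40, -38, -36, -34, -32, -30, -28, -26, -24, -22, -20, -18, -16, -14, -12]
[157, 157, 168, 199, 217, 207, 191, 215, 227, 225, 229, 231, 181, 49, 26, 35, 36, 37, 37, 37, 37, 37, 37, 37, 36, 33, 28, 97, 196, 235, 227, 228, 232, 208, 92, 17, 44, 144, 225, 231, 226, 230, 230]
[132, 131, 139, 161, 176, 172, 182, 217, 231, 228, 232, 234, 184, 50, 25, 33, 35, 35, 35, 35, 35, 35, 35, 35, 34, 31, 27, 93, 189, 227, 219, 220, 224, 203, 91, 17, 44, 147, 227, 233, 229, 233, 233]
[132, 132, 138, 158, 175, 171, 180, 218, 231, 228, 232, 234, 185, 50, 26, 33, 35, 35, 35, 35, 35, 35, 35, 35, 35, 31, 27, 93, 190, 227, 220, 221, 225, 204, 92, 18, 45, 147, 228, 233, 229, 233, 233]
[163, 163, 176, 206, 224, 217, 191, 178, 177, 210, 235, 231, 233, 237, 209, 74, 25, 36, 38, 38, 39, 38, 39, 39, 38, 39, 39, 36, 28, 74, 183, 240, 233, 232, 236, 224, 135, 137, 226, 235, 232, 236, 236]
```

The gap between cover and body has closed by about 3.5 mm, so the loop is hooked and is squeezing the gasket. I'll press the lever flat.

```bash
(python3 -m jog '[[-1,[0.04,0,0.2],0],[-1,[0.03,0,0.2],0],[-1,[0,0,0],0]]';python3 -m jog '[[-1,[0.02,0,0.2],0],[-1,[0,0,0.1],0],[-1,[0,0,0],0]]')|grep -E "pos|contact"
```

```text
position: [0.5747, -0.1602, 0.1769]
contact_force: [0.9, -1.0, -0.2]
position: [0.5743, -0.16, 0.1735]
contact_force: [-0.1, -0.2, 0.6]
```

```bash
(python3 -m jog '[[-1,[0,0,0.1],0],[-1,[0,0,0.1],0],[-1,[0,0,0],0]]')|grep -E "pos|contact"
```

```text
position: [0.5749, -0.1602, 0.1726]
contact_force: [0.1, 0.4, -0.6]
```

```bash
(python3 -m jog '[[-1,[0,0,0.1],0],[-1,[0,0,0.1],0],[-1,[0,0,0],0]]';python3 -m jog '[[-1,[0,0,0.1],0],[-1,[0,0,0],0]]')|grep -E "pos|contact"
```

```text
position: [0.5751, -0.1602, 0.1724]
contact_force: [-3.5, 1.0, 6.7]
position: [0.5751, -0.1602, 0.1723]
contact_force: [-5.1, 1.5, 9.5]
```

```bash
(python3 -m jog '[[-1,[0,0,0.1],0],[-1,[0,0,0],0]]')|grep -E "pos|contact"
```

```text
position: [0.5751, -0.1603, 0.1722]
contact_force: [-6.0, 3.2, 12.6]
```

It stops firmly at z = 172.2 mm, which is the flat face height (163 + 9.5). I'll withdraw, check the cover and hand in.

```bash
python3 -m jog '[[-1,[0,0,-0.5],0],[-1,[0,0,-2],0],[-1,[0,0,-3],0],[-1,[0,0,-3],0],[-1,[0,0,0],0],[-1,[0,0,0],0]]'|grep -E "pos|contact"
python3 - <<'E'
from h import *
b=snap('scene','s7.png');g=cv2.cvtColor(b['frame'],cv2.COLOR_RGB2GRAY).astype(np.float32);o=[]
for x in range(-76,-18,2):
    P=np.array([proj(b,tw([x,y,140])) for y in range(-100,-50,2)],np.float32);o.append((x,int(cv2.remap(g,P[None,:,0],P[None,:,1],1).mean())))
print(o);print(manip.hand_in())
E
```

```text
position: [0.5761, -0.1607, 0.2563]
contact_force: [0.2, -0.3, -0.7]
[(-76, 234), (-74, 230), (-72, 232), (-70, 236), (-68, 208), (-66, 76), (-64, 26), (-62, 35), (-60, 38), (-58, 38), (-56, 38), (-54, 38), (-52, 38), (-50, 38), (-48, 38), (-46, 38), (-44, 38), (-42, 36), (-40, 28), (-38, 72), (-36, 180), (-34, 238), (-32, 232), (-30, 231), (-28, 234), (-26, 222), (-24, 133), (-22, 136), (-20, 225)]
the job is handed in; nothing more can be done
None
```

The loop is hooked under the keeper, the lever was pressed down to its flat stop, and the camera showed the cover still drawn in about 3.5 mm after the arm withdrew; the job is handed in, but no verdict came back.

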